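# Clamp a manifold in the leak-test press with a loose crank

### The arm

A 6-joint arm with a two-finger parallel gripper is mounted at the origin on a cart in front of the work surface, level with it; the furniture and walls round the work are solid. World frame = base frame: x ahead of the robot, y to its left, z up, the work surface at z = 0. Lengths are in mm, angles in degrees, forces in N, time in s.
With the tool pointing down it reaches from about 250 to 725 mm from the base axis. Payload 4 kg.
Tool frame: the origin (TCP) lies midway between the tips of the shut fingers; the grasp point (between the pads) lies 19 mm behind it; z points along the fingers, y is the line along which they close (so a half turn about z gives the same grasp; the last joint's range is limited). The gripper opens to 85 mm and grips with 20 to 120 N. Pads are 22 mm wide; open, the fingers measure 114 mm over their backs; the gripper's body (76 mm by 85 mm) begins 54 mm behind the grasp point. The pads swing forward as they close: fully open they stand 13 mm farther back than shut.
Start: joints at [73.854, 13.785, 0.286, 76.501, 0, 90], TCP at [139.041, 480.278, 231.306] pointing down, gripper open.
Joint ranges: [-155.79, 155.79], [-60.16, 107.12], [-62.33, 73.08], [-114, 123.19], [-81.49, 82.49], [-180, 180]. Speed limits (degrees/s): [159.86, 159.86, 180, 180, 180, 180].

### API

Orientations are given as a 3x3 rotation matrix whose columns are the frame's x, y, z axes.
In Python, from cell import sensors, grab_frame, get_calibration, order gives the robot as it stands.
- The arm moves only by the tool drive_tool, never from a script. Its argument "steps" is a list that holds one entry, the list of rows, each a list of 4 numbers: the shift along the tool's x, y, z in mm, then the turn about the tool's z in degrees. In form: [[[tx, ty, tz, yaw], ...]]. A call has 1 to 20 rows; each row shifts and turns the commanded pose from where the row before left it, along the tool's axes as they then stand; what a row does not reach is not made up. A row lasts 1/12 s, in which the tool goes at most 41.7 mm and 7.16 degrees, less where a joint would pass 70% of its speed; a pose out of reach is approached as far as the arm can. A call is refused whole if a number of a shift passes 41.7 or a number of a turn 7.16, either way. A call with a gripper value outside its range is refused whole. "jaw" is the finger opening in mm, from 0 to 85.4, set as the call begins (left out, the last holds). The fingers move at their own pace and stop on an object; the grip force is fixed at half the most. Time passes only in rows, so rows that do not move let the fingers close. It gives the time, the measured TCP pose, the force, the opening and the grip force at its end, in the units of the state.
- sensors.sense(): the state, without advancing time (a new reading comes with each control period).
- grab_frame(name): name is "scene" or "top" or "wrist"; returns the picture (480x640x3 uint8, red, green, blue); there is no depth.
- get_calibration(name): a dict with "mtx" (3x3 intrinsics, pixels), "R" (3x3) and "t" (3): a world point X has camera coordinates R X + t. Camera axes: x right, y down, z forward; pixel columns grow to the right and rows downward; lengths in mm; the calibration is good to about 2 mm. A picture is of the moment at which its call begins: read the wrist's pose just before it. get_calibration takes no time and is no camera call; for the wrist camera it gives the pose at the moment of the call.
- order.close_job(): hands the job in; it is judged then, once.
The state is a dict: "t": time; "joint_pos": joint angles; "dq": joint speeds; "tau": joint torques, N m; "eef_pos": TCP position; "tool_rot": TCP orientation; "force": force on the tool from outside, world axes, zero at the start; "torque": the same for the moment, N m; "gripper_width": finger opening in mm; "grasp_force": force on a finger pad.
Only numpy, scipy, OpenCV 4.12 (cv2) and the standard library are available. Lean on these libraries where they do the work, as an engineer would, in place of code of your own. Each camera call takes 0.05 s, during which the arm holds its last target. There are 200 camera calls.

### The job

The manifold plate lying in the leak-test press has to be clamped for its test. Fit the loose crank over the hex that is out of sight at the bottom of the press's collar - feel for the flats until it drops fully home - and wind the sealing pad down (clockwise from above) onto the plate until the pad's spring is squeezed about half way, some three quarters of a turn past first touch, never so far that the spring bottoms. Then take the crank off and stand it upright on its socket on the chest top again, leaving the plate seated in the press and everything else where it is.

Things in the scene. Friction and masses are not known exactly. Their poses are not given: they have to be found in the camera images.
- press: Leak-test press, screwed down. Origin: centre of the base's underside on the chest top, z up. Base 190 (x) x 180 (y) x 16 mm; two columns at y = +-73 mm carry a grey crosshead (42 mm in x, y = -90 to +90, z = 100 to 128 mm; nuts on its ends to z = 143 mm). A round collar stands in its middle on the axis x = y = 0. A gauge stands on the base at x = 72, y = 71 mm, to z = 67 mm
- press_rim (a point): centre of the collar's rim, on the screw's axis, 152 mm above the chest top; axes as the press. Collar outside 50 mm across, flaring to 60 mm at the rim. Bore 39 mm wide, 50 mm deep, its top 8 mm flared to 47 mm as a lead-in
- press_hex (a point): middle of the top of the hex end of the screw, out of sight in the collar, 30 mm below the rim; axes as the press (they do NOT tell which way the flats point: unknown). Hex 22 mm across flats, 20 mm tall, top 3 mm coned. Turned clockwise from above it lowers quill and pad 8 mm a turn; takes about 0.14 N m, hardly more when clamping; stays where it is left
- press_quill (a joint): how far the quill with its pressure plate has been wound down from its top position, m (0 to 0.034). With the pad relaxed its underside stands 66 mm minus this above the chest top; the work plate's top is at 52 mm, so first touch comes at 0.014. Starts 0.003 to 0.0075 short of touch
- press_pad (a joint): how far the sprung sealing pad (black rubber disc, 50 mm across) is pushed back towards the pressure plate, m: 0 relaxed, 0.012 spring bottomed; 4 N a mm after a 6 N preload. Squeezed half way = 0.006
- work_plate: dark milled manifold plate 94 x 158 x 36 mm with bored holes, lying in the press between low rails, its long side along the press's x axis; origin at the centre of its underside
- crank: loose steel crank, about 0.4 kg, standing on its socket on the chest top. Origin: centre of the socket's mouth (lower end); z up the socket, x along the arm towards the grip. Socket round, 35 mm across to z = 56 mm, then a cone to 20 mm at z = 64 mm. Arm: flat-sided bar 14 mm wide, z = 62 to 84 mm from x = -14 to +30 mm, then 12 mm wide, z = 62 to 78 mm out to x = 68 mm
- crank_mouth (a point): centre of the socket's mouth (= the crank's origin). Hexagonal hole 24.4 mm across flats, 22 mm deep, two of its flats facing along the arm (+-x). It slips over the hex when within about 8 degrees of its flats (repeats every 60 degrees), else it rests on the hex's shoulder 17 mm higher. Fully home the mouth is 102 mm above the chest top, 20 mm below the hex's top
- crank_balance (a point): the crank's balance point on the arm, 8 mm out from the socket's axis and 73 mm above the mouth (most of the weight is in the socket); held far from here the crank droops; axes as the crank
- crank_knob (a point): middle of the crank's grip: a freely turning upright black sleeve, 24 mm across and 46 mm long (z = 81.5 to 127.5 mm above the socket's mouth), its axis 65 mm out from the socket's axis; axes as the crank
- carton: cut-down cardboard carton with small parts, 130 x 150 x 56 mm, back left, fixed; origin at the centre of its underside
- glue: black glue bottle with a red nozzle, 54 mm across, 175 mm tall, at the back; origin under its centre
- stack_plate: manifold plate like the work plate, lying on another one at the right; origin at the centre of its underside
- bench_micrometer: outside micrometer 47 x 155 x 16 mm lying at the front; origin at the centre of its underside
- marker: felt marker pen 126 mm long, 12 mm thick, lying between press and crank; origin at the centre of its underside
- bolt_a: socket bolt 41 mm long, 15 mm head, lying at the front; origin at the centre of its underside
- bolt_b: second socket bolt like it; origin at the centre of its underside
- hex_key: black hex key 31 x 88 x 5 mm lying at the front; origin at the centre of its underside
- rule_square: engineer's square 90 x 118 x 14 mm lying on a manifold plate at the right; origin at the centre of its underside

How it is judged:
By the outcome, as a careful person would: the job done as asked, in the order asked, and still so for the second after the job is handed in, with the robot touching nothing.
It also fails if it takes over 72 s, if anything falls off the work surface, if the arm or the gripper's body presses on something with over 40 N, if the wrist force passes 120 N, or if a joint passes its speed limit or range.

## Working session

There is one attempt and no reset: what is moved stays moved. The work goes in short steps, Python scripts to look and compute and a tool call to move; the robot and the scene stay as the last step left them, time stands still between calls to the robot, and variables do not carry over. Pictures are saved under pics/ and viewed, at most 12 in all, crops included, and the job is handed in when it is done.

Besides the shell and the picture viewer there is one more tool, called after "Emit:" by a JSON object that holds its "api" and its "payload". drive_tool: Moves the arm, as the interface text tells. Its arguments: {"type":"object","properties":{"steps":{"type":"array","items":{"type":"array","items":{"type":"array","items":{"type":"number"}}}},"jaw":{"type":"number"}},"required":["steps"]}

```bash
ls; mkdir -p pics
python3 - <<'E'
from cell import sensors, grab_frame, get_calibration
import cv2,numpy as np
s=sensors.sense();print(s)
for n in("scene","top"):
    cv2.imwrite(f"pics/{n}0.png",grab_frame(n)[:,:,::-1]);c=get_calibration(n);print(n,c)
E
```

```text
pics
{'t': 0.0, 'joint_pos': array([ 7.38527669e+01,  1.38315917e+01,  2.11547000e-01,  7.65017638e+01,
       -1.47066219e-04,  9.00027867e+01]), 'dq': array([-0.06784468, -0.00484672, -0.11861307, -0.01003673,  0.00115632,
       -0.07129162]), 'tau': array([ 8.48774216e-04, -3.72319043e+01,  2.52407777e+01,  1.68503128e-02,
        1.25710553e-04, -1.80209490e-06]), 'eef_pos': array([138.87295562, 479.64941911, 230.40382417]), 'tool_rot': array([[-9.60536691e-01,  2.78152689e-01, -5.88777635e-04],
       [ 2.78153312e-01,  9.60534519e-01, -2.04280401e-03],
       [-2.67018516e-06, -2.12595865e-03, -9.99997740e-01]]), 'force': array([ 0.18032981,  0.01616246, -0.02456668]), 'torque': array([-0.02909573,  0.04323727, -0.00739072]), 'grasp_force': 0.0, 'gripper_width': 85.43118778991894}
scene {'mtx': array([[566.53350703,   0.        , 316.29732272],
       [  0.        , 566.53350703, 229.67963915],
       [  0.        ,   0.        ,   1.        ]]), 'R': array([[ 7.59067920e-01, -6.51011358e-01,  3.24564163e-04],
       [-2.86171565e-01, -3.34118787e-01, -8.98037010e-01],
       [ 5.84740737e-01,  6.81578204e-01, -4.39919791e-01]]), 't': array([-366.40579689,  281.1118464 ,  887.78325688])}
top {'mtx': array([[512.15096863,   0.        , 319.32681589],
       [  0.        , 512.15096863, 240.36667391],
       [  0.        ,   0.        ,   1.        ]]), 'R': array([[ 1.19467098e-02, -9.99926070e-01,  2.26507000e-03],
       [-9.84442630e-01, -1.21587824e-02, -1.75285116e-01],
       [ 1.75299698e-01, -1.35751053e-04, -9.84515108e-01]]), 't': array([  13.03203636,  539.28915089, 1058.02719259])}
```

View pics/top0.png

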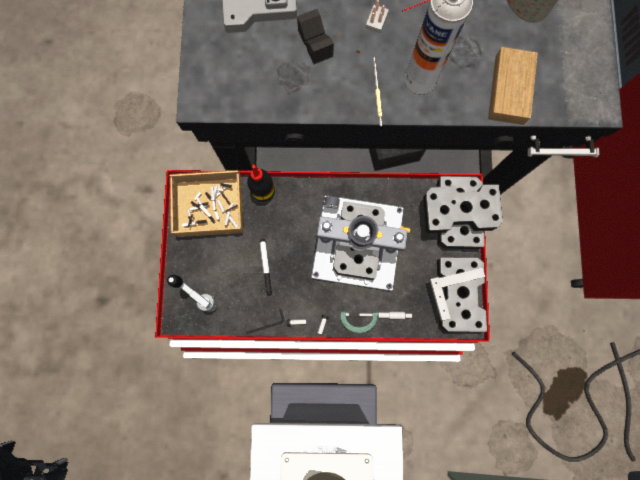

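View pics/scene0.png

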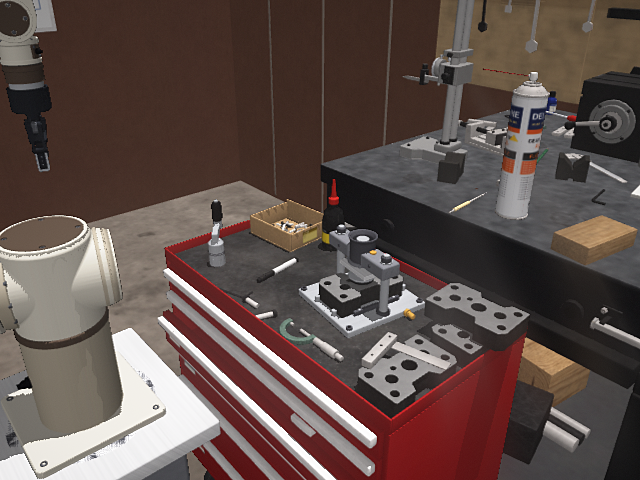

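The top view shows the crank's knob at (175,281) and its socket near (207,303), the collar rim at (363,231), and the marker at (266,268). The scene view shows the crank standing at (216,240) and the press collar at (363,240). I'll compute positions from enlarged crops.

```bash
cat > h.py <<'E'
import numpy as np,cv2
from cell import sensors, grab_frame, get_calibration
def ray(c,u,v):
    d=c["R"].T@np.linalg.solve(c["mtx"],[u,v,1.]);o=-c["R"].T@c["t"];return o,d
def onz(c,u,v,z):
    o,d=ray(c,u,v);return o+d*(z-o[2])/d[2]
def proj(c,X):
    p=c["mtx"]@(c["R"]@np.asarray(X,float)+c["t"]);return p[:2]/p[2]
E
python3 - <<'E'
from h import *
c=get_calibration("top");im=cv2.imread("pics/top0.png")
for n,u,v,z in[("knob",175,281,127),("armend",207,303,80),("rim",363,231,152),("nutL",326,227,143),("nutR",400,233,143)]:
    print(n,onz(c,u,v,z).round(1))
a=cv2.resize(im[255:325,150:230],None,fx=6,fy=6,interpolation=cv2.INTER_CUBIC)[:, :]
b=cv2.resize(im[185:300,300:420],None,fx=3.65,fy=3.65,interpolation=cv2.INTER_CUBIC)[:420]
a=cv2.resize(a,(400,350));p=np.zeros((420,800,3),np.uint8);p[:350,:400]=a;p[:,400:400+min(400,b.shape[1])]=b[:,:400]
cv2.imwrite("pics/crop0.png",p)
E
```

```text
knob [440.  303.2 127. ]
armend [400.1 248.2  80. ]
rim [540.2 -65.7 152. ]
nutL [549.1   6.7 143. ]
nutR [ 538.9 -139.6  143. ]
```

View pics/crop0.png

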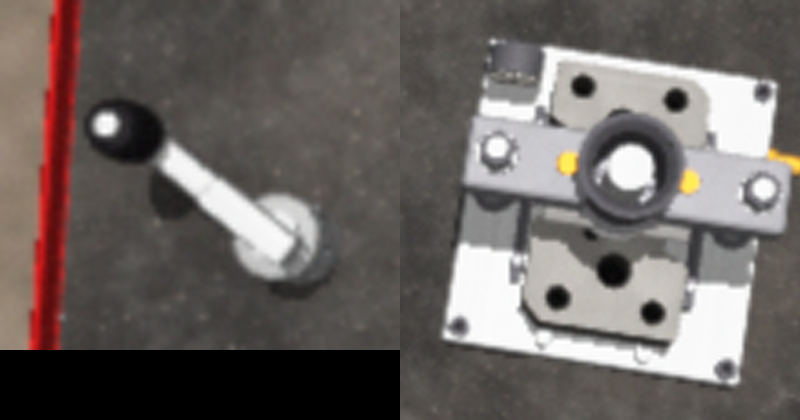

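Left crop: knob top at (112,128), arm end at (292,247), so the arm points at about 52°. Right crop: nuts at (497,148) and (762,188), which puts the press yaw at about −8°. Next I'll get refined numbers and the wrist camera's mounting.

Run:
```python
from h import *
c=get_calibration("top")
A=onz(c,150+292/5,255+247/5,84);K=onz(c,150+112/5,255+128/5,127.5)
d=(K-A)[:2];print(A,K,np.linalg.norm(d),np.degrees(np.arctan2(d[1],d[0])))
print("socket",A[:2]+14*d/np.linalg.norm(d), K[:2]-65*d/np.linalg.norm(d))
L=onz(c,300+97/3.65,185+148/3.65,143);R=onz(c,300+362/3.65,185+188/3.65,143);print(L,R,(L+R)/2)
print("rim",onz(c,300+230/3.65,185+168/3.65,152))
w=get_calibration("wrist");s=sensors.sense();T=s["tool_rot"]
print(w["mtx"]);o=-w["R"].T@w["t"];print("cam in tool",T.T@(o-s["eef_pos"]),"\n",(T.T@w["R"].T).round(3))
```

```text
[397.12965152 244.30220757  84.        ] [440.72750537 308.27893809 127.5       ] 77.41960286812626 55.72696916798672
socket [405.0135715  255.87129594] [404.12359117 254.56531351]
[552.08424903   5.60040012 143.        ] [ 531.78818052 -137.84903429  143.        ] [541.93621478 -66.12431709 143.        ]
rim [540.1397642  -65.73882976 152.        ]
[[417.703837     0.         314.40934032]
 [  0.         417.703837   239.43989594]
 [  0.           0.           1.        ]]
cam in tool [  66.81505055    1.07248943 -141.86270076] 
 [[-0.    -0.964 -0.265]
 [ 1.    -0.    -0.   ]
 [ 0.    -0.265  0.964]]
```

Emit:
{"api": "drive_tool", "payload": {"steps": [[[-26.7,-11.1,0,0],[-26.7,-11.1,0,0],[-26.7,-11.1,0,0],[-26.7,-11.1,0,0],[-26.7,-11.1,0,0],[-26.7,-11.1,0,0],[-26.7,-11.1,0,0],[-26.7,-11.1,0,0],[-26.7,-11.1,0,0],[-26.7,-11.1,0,0],[-26.7,-11.1,0,0],[-26.7,-11.1,0,0]]], "jaw": 50}}

```text
t: 1.1
eef_pos: [410.4, 262.0, 230.9]
tool_rot: [[-0.961, 0.278, -0.001], [0.278, 0.961, -0.0], [0.001, -0.001, -1.0]]
force: [-0.6, 0.4, -0.2]
gripper_width: 50.2
grasp_force: 0.0
```

Emit:
{"api": "drive_tool", "payload": {"steps": [[[0,0,0,-7.1],[0,0,0,-7.1],[0,0,0,-7.1],[0,0,0,-7.1],[0,0,0,-7.1],[0,0,0,-7.1],[0,0,0,-7.1],[0,0,0,-7.1],[0,0,0,-7.1],[0,0,0,-7.1],[0,0,0,0],[0,0,0,0]]]}}

```text
t: 2.1
eef_pos: [409.6, 263.1, 230.9]
tool_rot: [[-0.578, -0.816, -0.001], [-0.816, 0.578, -0.001], [0.001, 0.0, -1.0]]
force: [-0.1, 0.3, 0.3]
gripper_width: 50.0
grasp_force: 0.0
```

Run:
```python
from h import *
s=sensors.sense();c=get_calibration("wrist");im=grab_frame("wrist")
print(s["t"],s["joint_pos"].round(1),s["eef_pos"],s["tool_rot"][:,0],s["force"])
cv2.imwrite("pics/w1.png",im[:,:,::-1]);np.save("w1.npy",c)
print(proj(c,[404.5,255,64]),proj(c,[440.7,308.3,127.5]))
```

```text
2.1 [ 32.7  12.3  -1.6  76.1  -0.  -22. ] [409.56236365 263.07978053 230.92063817] [-0.57824459 -0.81586304  0.00082943] [-0.05102341  0.25681494  0.26300825]
[313.50657581 203.1139128 ] [315.362276   319.84910196]
```

View pics/w1.png

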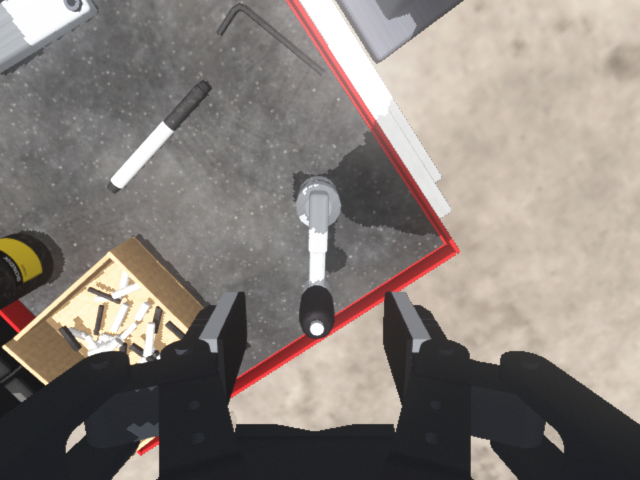

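The wrist view shows the crank aligned with the tool: bar from (318,195) to (317,285), knob top near (316,326), and the fingers straddling it. I'll compute the residual offset in the tool axes.

Run:
```python
from h import *
s=sensors.sense();c=np.load("w1.npy",allow_pickle=True).item();T=s["tool_rot"];p=s["eef_pos"]
im=cv2.imread("pics/w1.png");g=im[:,:,::-1].astype(int)
# bar centre per row: bright pixels
for v in(215,222,228,245,255,265,275):
    r=g[v,295:345].mean(1);u=np.where(r>200)[0]+295
    print(v,u.min() if len(u) else None,u.max() if len(u) else None)
for n,u,v,z in[("end",318.5,194,84),("mid",318,225,84),("knob",316,327,127.5),("bar",317,270,78)]:
    X=onz(c,u,v,z);print(n,X,T.T@(X-p))
```

```text
215 301 304
222 303 308
228 312 314
245 309 326
255 310 324
265 310 324
275 310 323
end [395.79625991 248.83280714  84.        ] [ 19.52439226   2.94925685 147.0074015 ]
mid [408.86239298 266.73814411  84.        ] [ -2.63925583   2.63717069 146.99220656]
knob [443.28576072 312.66254554 127.5       ] [-59.98237462   1.10586153 103.45267609]
bar [430.15247837 295.68450138  78.        ] [-38.57032903   1.99471168 152.96753586]
```

Emit:
{"api": "drive_tool", "payload": {"steps": [[[-4,2.4,0,1.3],[0,0,20,0],[0,0,20,0],[0,0,20,0],[0,0,20,0],[0,0,20,0],[0,0,20,0],[0,0,20,0],[0,0,15,0],[0,0,9,0],[0,0,0,0],[0,0,0,0],[0,0,0,0]]]}}

```text
t: 3.23
eef_pos: [410.9, 268.4, 68.3]
tool_rot: [[-0.595, -0.804, 0.001], [-0.804, 0.595, 0.001], [-0.002, -0.001, -1.0]]
force: [0.1, 0.2, -0.5]
gripper_width: 49.9
grasp_force: 0.0
```

Emit:
{"api": "drive_tool", "payload": {"steps": [[[0,0,0,0],[0,0,0,0],[0,0,0,0],[0,0,0,0],[0,0,0,0],[0,0,0,0]]], "jaw": 5}}

```text
t: 3.73
eef_pos: [410.6, 268.4, 68.3]
tool_rot: [[-0.594, -0.804, 0.001], [-0.804, 0.594, 0.001], [-0.002, -0.0, -1.0]]
force: [-0.8, -0.6, 5.7]
gripper_width: 12.1
grasp_force: 60.8
```

Emit:
{"api": "drive_tool", "payload": {"steps": [[[0,0,-5,0],[0,0,-12,0],[0,0,-20,0],[0,0,-20,0],[0,0,-20,0],[0,0,-20,0],[0,0,-20,0],[0,0,-20,0],[0,0,-10,0],[0,0,0,0],[0,0,0,0]]]}}

```text
t: 4.65
eef_pos: [409.9, 267.7, 213.6]
tool_rot: [[-0.594, -0.804, -0.001], [-0.804, 0.594, -0.0], [0.001, 0.0, -1.0]]
force: [0.1, 0.6, -4.7]
gripper_width: 12.7
grasp_force: 59.6
```

Run:
```python
from h import *
s=sensors.sense();c=get_calibration("wrist");im=grab_frame("wrist");sc=grab_frame("scene")
print(s["t"],s["joint_pos"].round(1),s["eef_pos"],s["force"],s["torque"],s["gripper_width"])
p=np.zeros((480,800,3),np.uint8);p[:360,:480]=cv2.resize(im,(480,360))
X=s["eef_pos"];u,v=proj(get_calibration("scene"),X-[0,0,40]).astype(int)
k=sc[v-50:v+50,u-40:u+40];p[:400,480:]=cv2.resize(k,(320,400),interpolation=cv2.INTER_CUBIC)
cv2.imwrite("pics/w2.png",p[:,:,::-1])
```

```text
4.65 [ 33.2  13.1  -3.2  73.7  -0.  -20.4] [409.88331837 267.69923005 213.6292157 ] [ 0.12310929  0.58528128 -4.69880607] [-0.02225126  0.01433256 -0.02932727] 12.737022170135356
```

View pics/w2.png

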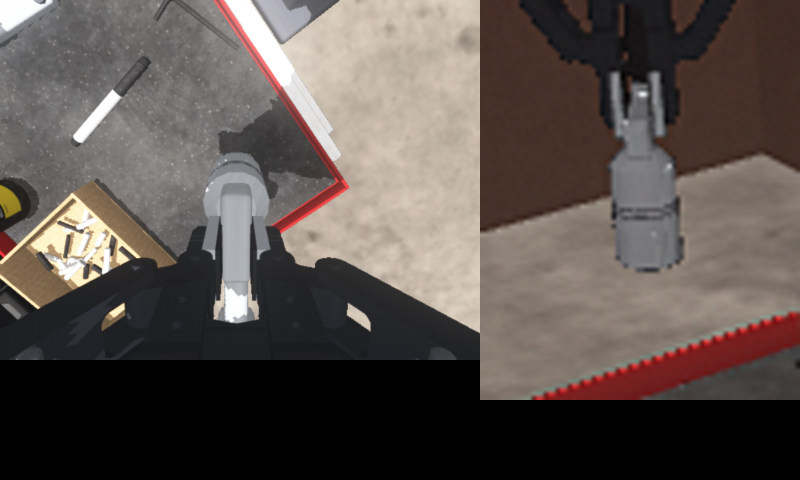

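The crank is gripped on its arm, and hangs level with the socket straight down (scene crop). Next I'll put the camera over the collar.

Emit:
{"api": "drive_tool", "payload": {"steps": [[[4,-10,-10,0],[8.5,-21,-10,0],[8.5,-21,-10,0],[8.5,-21,-5,0],[8.5,-21,-5,0],[8.5,-21,-5,0],[8.5,-21,-5,0],[8.5,-21,-5,0],[8.5,-21,0,0],[8.5,-21,0,0],[8.5,-21,0,0],[8.5,-21,0,0],[8.5,-21,0,0],[8.5,-21,0,0],[8.5,-21,0,0],[5,-10,0,0],[2,-4,0,0],[0,0,0,0],[0,0,0,0]]]}}

```text
t: 6.33
eef_pos: [588.1, -25.2, 268.9]
tool_rot: [[-0.594, -0.804, -0.001], [-0.804, 0.594, 0.001], [0.0, 0.002, -1.0]]
force: [-0.4, -0.1, -4.1]
gripper_width: 12.4
grasp_force: 59.5
```

Run:
```python
from h import *
s=sensors.sense();c=get_calibration("wrist");im=grab_frame("wrist")
print(s["t"],s["joint_pos"].round(1),s["eef_pos"],s["force"],s["torque"],s["gripper_width"])
cv2.imwrite("pics/w3full.png",im[:,:,::-1]);np.save("w3.npy",c)
u,v=proj(c,[540.5,-66,152]);print(u,v);print(-c["R"].T@c["t"])
u,v=int(u),int(v);h=60;y0=max(v-h,0);x0=u-h
k=im[y0:y0+2*h,x0:x0+2*h];print(x0,y0,k.shape)
g=np.clip(((k/255.)**.5)*255,0,255).astype(np.uint8)
cv2.imwrite("pics/w3.png",cv2.resize(g,None,fx=5,fy=5,interpolation=cv2.INTER_CUBIC)[:,:,::-1])
```

```text
6.3333 [ -2.5  23.7  19.8  86.2   0.  -56. ] [588.08118961 -25.19993783 268.92716187] [-0.41071171 -0.0718138  -4.0682934 ] [-0.01204639 -0.04080146 -0.01136418] 12.369656795524335
337.2493718095921 133.18139849889425
[548.91635081 -78.10016167 410.80915616]
277 73 (120, 120, 3)
```

View pics/w3.png

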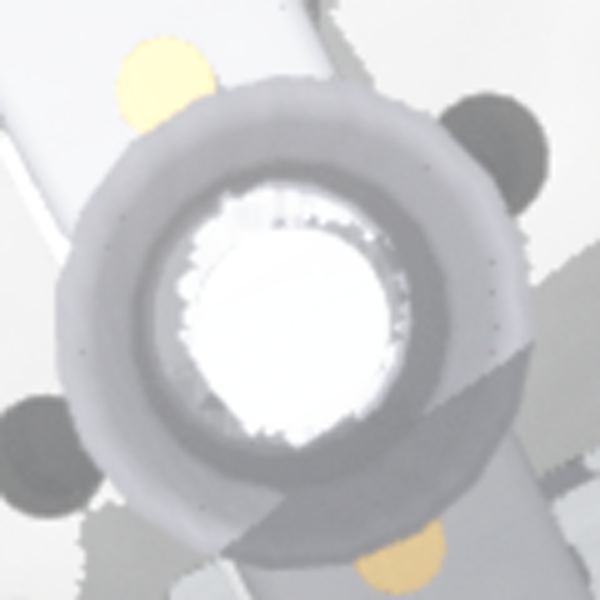

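The wrist crop shows the collar rim as an ellipse centred near (294,321) in the crop, i.e. pixel (335.8,137.3). The bright hex inside is overexposed by my gamma, so I'll stretch the highlights instead.

Run:
```python
from h import *
c=np.load("w3.npy",allow_pickle=True).item();im=cv2.imread("pics/w3full.png")
print("rim",onz(c,335.8,137.3,152))
k=im[105:170,303:368].min(2).astype(float);print(np.percentile(k,[5,25,50,75,95,100]))
a=np.clip((k-150)/105,0,1)**2*255
p=np.hstack([cv2.resize(q.astype(np.uint8),(390,390),interpolation=cv2.INTER_CUBIC) for q in(k,a)])
cv2.imwrite("pics/hex.png",p)
```

```text
rim [542.6025943 -64.5649448 152.       ]
[ 85.  98. 132. 254. 255. 255.]
```

View pics/hex.png

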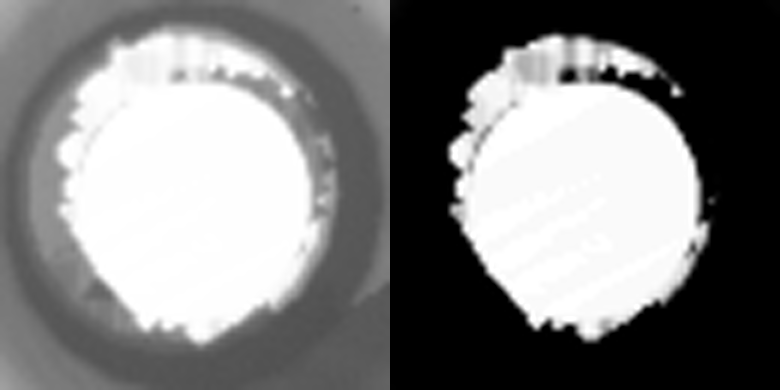

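The highlights blur the flats, so feeling it is. The rim lies near (542,−65), consistent across both cameras. I'll move over it and descend into the bore.

Emit:
{"api": "drive_tool", "payload": {"steps": [[[8,2,0,0],[12,3.4,0,0],[12,3.2,0,0],[12,3,0,0],[6.2,1.8,0,0],[0,0,10,0],[0,0,12,0],[0,0,12,0],[0,0,8,0],[0,0,0,0],[0,0,0,0]]]}}

```text
t: 7.3
eef_pos: [547.7, -57.6, 226.6]
tool_rot: [[-0.594, -0.805, -0.002], [-0.805, 0.594, 0.0], [0.001, 0.001, -1.0]]
force: [0.1, -0.2, -3.9]
gripper_width: 12.7
grasp_force: 59.4
```

Emit:
{"api": "drive_tool", "payload": {"steps": [[[0,0,5,0],[0,0,5,0],[0,0,5,0],[0,0,5,0],[0,0,5,0],[0,0,0,0],[0,0,0,0]]]}}

```text
t: 7.88
eef_pos: [548.3, -57.7, 201.7]
tool_rot: [[-0.594, -0.805, 0.0], [-0.805, 0.594, 0.001], [-0.001, 0.0, -1.0]]
force: [2.3, 1.8, -6.3]
gripper_width: 12.6
grasp_force: 59.3
```

Emit:
{"api": "drive_tool", "payload": {"steps": [[[-1,0,3,0],[0,0,4,0],[0,0,4,0],[0,0,3,0],[0,0,0,0],[0,0,0,0]]]}}

```text
t: 8.38
eef_pos: [548.5, -57.2, 187.9]
tool_rot: [[-0.594, -0.804, -0.001], [-0.804, 0.594, 0.0], [0.0, 0.001, -1.0]]
force: [1.7, 0.5, -6.2]
gripper_width: 12.4
grasp_force: 59.4
```

Emit:
{"api": "drive_tool", "payload": {"steps": [[[0,0,2,0],[0,0,2,0],[0,0,0,0],[0,0,0,0]]]}}

```text
t: 8.72
eef_pos: [548.9, -56.9, 184.3]
tool_rot: [[-0.594, -0.805, 0.001], [-0.805, 0.594, 0.001], [-0.001, -0.0, -1.0]]
force: [1.5, 1.4, -3.7]
gripper_width: 12.3
grasp_force: 59.7
```

Emit:
{"api": "drive_tool", "payload": {"steps": [[[0,0,1.5,0],[0,0,1.5,0],[0,0,0,0],[0,0,0,0]]]}}

```text
t: 9.05
eef_pos: [548.8, -56.9, 181.1]
tool_rot: [[-0.594, -0.805, 0.0], [-0.805, 0.594, 0.001], [-0.0, 0.0, -1.0]]
force: [2.0, 2.5, -4.6]
gripper_width: 12.7
grasp_force: 59.5
```

Emit:
{"api": "drive_tool", "payload": {"steps": [[[0,0,2,0],[0,0,2,0],[0,0,2,0],[0,0,0,0],[0,0,0,0]]]}}

```text
t: 9.47
eef_pos: [548.8, -57.0, 175.0]
tool_rot: [[-0.594, -0.804, -0.0], [-0.804, 0.594, 0.0], [-0.0, 0.0, -1.0]]
force: [3.1, 2.8, -5.3]
gripper_width: 12.0
grasp_force: 59.4
```

Emit:
{"api": "drive_tool", "payload": {"steps": [[[0,0,1.5,0],[0,0,1.5,0],[0,0,1,0],[0,0,0,0],[0,0,0,0]]]}}

```text
t: 9.88
eef_pos: [548.9, -57.1, 171.3]
tool_rot: [[-0.594, -0.804, 0.0], [-0.804, 0.594, 0.0], [-0.0, -0.0, -1.0]]
force: [3.9, 3.3, -2.1]
gripper_width: 12.5
grasp_force: 59.7
```

Emit:
{"api": "drive_tool", "payload": {"steps": [[[-0.7,0,1,0],[0,0,1,0],[0,0,0,0],[0,0,0,0]]]}}

```text
t: 10.22
eef_pos: [549.3, -56.7, 170.4]
tool_rot: [[-0.594, -0.804, 0.001], [-0.804, 0.594, -0.0], [-0.0, -0.001, -1.0]]
force: [0.8, 4.1, 5.2]
gripper_width: 12.4
grasp_force: 60.7
```

Emit:
{"api": "drive_tool", "payload": {"steps": [[[0,0,1,0],[0,0,0,0],[0,0,0,0]]]}}

```text
t: 10.47
eef_pos: [549.4, -56.6, 170.3]
tool_rot: [[-0.594, -0.804, 0.002], [-0.804, 0.594, -0.0], [-0.001, -0.002, -1.0]]
force: [-1.5, 5.0, 9.9]
gripper_width: 12.5
grasp_force: 61.4
```

The crank stopped at TCP 170.3, which is exactly mouth = 102, so it is fully home. Next: release, slide back along the arm to the knob, and look at the pad in the scene view.

Emit:
{"api": "drive_tool", "payload": {"steps": [[[0,0,-2,0],[0,0,0,0],[0,0,0,0],[0,0,0,0],[0,0,0,0]]], "jaw": 45}}

```text
t: 10.88
eef_pos: [548.6, -57.1, 169.7]
tool_rot: [[-0.594, -0.804, -0.001], [-0.804, 0.594, -0.001], [0.001, 0.001, -1.0]]
force: [-0.2, 0.8, -0.1]
gripper_width: 44.6
grasp_force: 0.0
```

Emit:
{"api": "drive_tool", "payload": {"steps": [[[0,0,-10,0],[0,0,-10,0],[-14,0,0,0],[-14,0,0,0],[-14,0,0,0],[-13,0,0,0],[0,0,0,0],[0,0,0,0]]]}}

```text
t: 11.55
eef_pos: [582.0, -11.2, 189.5]
tool_rot: [[-0.592, -0.806, -0.001], [-0.806, 0.592, -0.0], [0.001, 0.001, -1.0]]
force: [-0.9, 0.3, 0.8]
gripper_width: 45.3
grasp_force: 0.0
```

Run:
```python
from h import *
s=sensors.sense();cw=get_calibration("wrist");w=grab_frame("wrist");sc=grab_frame("scene");c=get_calibration("scene")
cv2.imwrite("pics/s4full.png",sc[:,:,::-1]);cv2.imwrite("pics/w4full.png",w[:,:,::-1])
print(s["eef_pos"],s["force"])
for z in(52,58,66,100):print(z,proj(c,[543,-65,z]))
u,v=proj(c,[543,-65,60]).astype(int)
k=sc[v-36:v+30,u-40:u+44];print(u,v)
p=np.zeros((400,800,3),np.uint8);p[:,:509]=cv2.resize(k,(509,400),interpolation=cv2.INTER_CUBIC)
p[:218,509:]=cv2.resize(w,(291,218))
cv2.imwrite("pics/s4.png",p[:,:,::-1])
```

```text
[581.99532604 -11.20376542 189.541865  ] [-0.8613299   0.25508058  0.78630281]
52 [360.15213506 279.82628995]
58 [360.25505092 277.25447319]
66 [360.39301868 273.80672688]
100 [360.98908083 258.9114273 ]
360 276
```

View pics/s4.png

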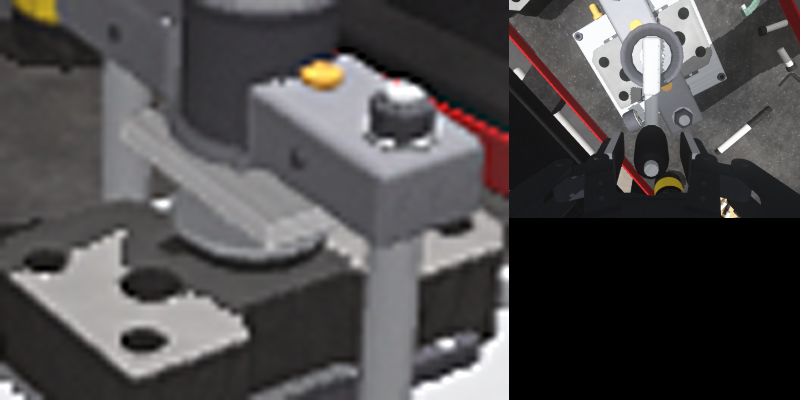

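The scene crop shows the pad assembly below the crosshead, with its lower black rim near (250,262) in the crop, just above the plate. The wrist inset shows the knob centred between the fingers. I'll grip the knob and start winding.

Emit:
{"api": "drive_tool", "payload": {"steps": [[[0,0,0,0],[0,0,0,0],[0,0,0,0],[0,0,0,0],[0,0,0,0]]], "jaw": 10}}

```text
t: 12.07
eef_pos: [581.5, -12.8, 190.4]
tool_rot: [[-0.595, -0.804, -0.0], [-0.804, 0.595, -0.0], [0.0, -0.0, -1.0]]
force: [-0.3, -0.2, 1.2]
gripper_width: 23.2
grasp_force: 58.7
```

Emit:
{"api": "drive_tool", "payload": {"steps": [[[1.4,-13.5,0,0],[4.2,-12.9,0,0],[6.8,-11.8,0,0],[0,0,0,0]]]}}

```text
t: 12.4
eef_pos: [605.8, -46.8, 190.3]
tool_rot: [[-0.596, -0.803, 0.0], [-0.803, 0.596, -0.0], [-0.0, -0.0, -1.0]]
force: [-1.0, 0.5, 0.6]
gripper_width: 23.2
grasp_force: 59.2
```

```bash
cat > shot.py <<'E'
import sys
from h import *
s=sensors.sense();sc=grab_frame("scene");n=sys.argv[1]
cv2.imwrite(f"pics/sc_{n}.png",sc[:,:,::-1])
T=s["tool_rot"];p=s["eef_pos"]
print(s["t"],p.round(1),"F tool",(T.T@s["force"]).round(1),"tz",s["torque"].round(2),s["gripper_width"].round(1),"ang",np.degrees(np.arctan2(p[1]+64,p[0]-543.6)).round(1),"r",np.hypot(p[1]+64,p[0]-543.6).round(1))
E
python3 shot.py a36
```

```text
Traceback (most recent call last):
  File "shot.py", line 6, in <module>
    print(s["t"],p.round(1),"F tool",(T.T@s["force"]).round(1),"tz",s["torque"].round(2),s["gripper_width"].round(1),"ang",np.degrees(np.arctan2(p[1]+64,p[0]-543.6)).round(1),"r",np.hypot(p[1]+64,p[0]-543.6).round(1))
                                                                                         ^^^^^^^^^^^^^^^^^^^^^^^^
AttributeError: 'float' object has no attribute 'round'
```

```bash
sed -i 's/s\["gripper_width"\].round(1)/round(s["gripper_width"],1)/' shot.py; python3 shot.py a36
```

```text
12.45 [605.6 -46.4 190.4] F tool [-0.2 -1.3 -1.5] tz [-0.18 -0.02 -0.01] 23.1 ang 15.9 r 64.4
```

Emit:
{"api": "drive_tool", "payload": {"steps": [[[9.1,-10.1,0,0],[11,-8,0,0],[12.4,-5.5,0,0],[0,0,0,0]]]}}

```text
t: 12.83
eef_pos: [604.0, -87.7, 190.3]
tool_rot: [[-0.596, -0.803, -0.001], [-0.803, 0.596, -0.001], [0.001, -0.0, -1.0]]
force: [0.5, 1.0, 0.6]
gripper_width: 22.7
grasp_force: 59.2
```

```bash
python3 shot.py a72
```

```text
12.8333 [604.  -87.7 190.3] F tool [-1.1  0.2 -0.6] tz [ 0.31  0.13 -0.03] 22.7 ang -21.4 r 64.9
```

Emit:
{"api": "drive_tool", "payload": {"steps": [[[13.3,-2.8,0,0],[13.6,0,0,0],[13.3,2.8,0,0],[0,0,0,0]]]}}

```text
t: 13.22
eef_pos: [579.1, -119.1, 190.3]
tool_rot: [[-0.596, -0.803, -0.001], [-0.803, 0.596, -0.0], [0.001, 0.001, -1.0]]
force: [-0.9, 1.4, 0.3]
gripper_width: 23.3
grasp_force: 59.5
```

```bash
python3 shot.py a108
```

```text
13.2167 [ 579.1 -119.1  190.3] F tool [-0.6  1.6 -0.3] tz [0.37 0.07 0.07] 23.3 ang -57.2 r 65.5
```

```bash
cat > trk.py <<'E'
import sys
from h import *
c=get_calibration("scene")
ld=lambda n:cv2.resize(cv2.imread(n,0)[240:306,320:404],None,fx=8,fy=8,interpolation=cv2.INTER_CUBIC).astype(np.float32)
r=ld("pics/s4full.png")
def shift(t,n):
    x0,x1,y0,y1=[8*q for q in t];T=r[y0:y1,x0:x1];I=ld(n)[:,x0-8:x1+8]
    m=cv2.matchTemplate(I,T,cv2.TM_CCOEFF_NORMED);_,s,_,l=cv2.minMaxLoc(m);return (l[1]-y0)/8,(l[0]-8)/8,round(s,3)
k=(proj(c,[543,-65,52])-proj(c,[543,-65,62]))[1]/10
print("px/mm",k)
for n in sys.argv[1:]:
    f=f"pics/sc_{n}.png"
    print(n,"bar mm",[round(q,2) for q in(shift((22,44,20,34),f)[0]/k,)],shift((22,44,20,34),f)[1:],"padrim",round(shift((29,52,36,45),f)[0]/k,2),shift((29,52,36,45),f)[1:])
E
python3 trk.py a36 a72 a108
python3 - <<'E'
from h import *
for n in("s4full","sc_a72","sc_a108"):
    im=cv2.imread(f"pics/{n}.png",0);print(n,im[270:290,361])
E
```

```text
px/mm 0.4293014236735587
a36 bar mm [np.float64(0.0)] (0.125, 0.983) padrim 0.29 (-0.125, 0.993)
a72 bar mm [np.float64(0.0)] (-0.125, 0.987) padrim 1.16 (0.0, 0.981)
a108 bar mm [np.float64(0.29)] (-0.125, 0.966) padrim 1.75 (-0.125, 0.989)
s4full [141 144 143 139 149 154 150 148 152 123 110 147 122  42  30  76  82  82
  84  88]
sc_a72 [143 145 148 147 140 159 155 150 151 132 113 134 157  70  24  59  82  85
  87  91]
sc_a108 [152 152 155 154 147 161 164 159 157 152 127 120 159 101  32  46  84  89
  94  94]
```

Emit:
{"api": "drive_tool", "payload": {"steps": [[[12.4,5.5,0,0],[11,8,0,0],[9.1,10.1,0,0],[0,0,0,0]]]}}

```text
t: 13.6
eef_pos: [541.3, -129.9, 190.4]
tool_rot: [[-0.595, -0.804, -0.001], [-0.804, 0.595, -0.0], [0.001, 0.0, -1.0]]
force: [0.2, 2.2, -1.5]
gripper_width: 23.1
grasp_force: 59.7
```

```bash
python3 shot.py a144
```

```text
13.6 [ 541.3 -129.9  190.4] F tool [-1.9  1.1  1.5] tz [0.31 0.03 0.03] 23.1 ang -92.0 r 65.9
```

Emit:
{"api": "drive_tool", "payload": {"steps": [[[6.8,11.8,0,0],[4.2,12.9,0,0],[1.4,13.5,0,0],[0,0,0,0]]]}}

```text
t: 13.98
eef_pos: [504.2, -116.7, 190.5]
tool_rot: [[-0.594, -0.805, 0.0], [-0.805, 0.594, -0.001], [0.001, -0.001, -1.0]]
force: [-0.4, 0.8, -1.5]
gripper_width: 22.9
grasp_force: 59.9
```

```bash
python3 shot.py a180
```

```text
13.9833 [ 504.2 -116.7  190.5] F tool [-0.4  0.8  1.5] tz [ 0.   -0.1  -0.01] 22.9 ang -126.8 r 65.8
```

Emit:
{"api": "drive_tool", "payload": {"steps": [[[-1.4,13.5,0,0],[-4.2,12.9,0,0],[-6.8,11.8,0,0],[0,0,0,0]]]}}

```text
t: 14.37
eef_pos: [481.0, -83.5, 190.5]
tool_rot: [[-0.593, -0.805, -0.0], [-0.805, 0.593, -0.001], [0.001, -0.0, -1.0]]
force: [-1.0, -0.3, 1.7]
gripper_width: 22.9
grasp_force: 60.0
```

```bash
python3 shot.py a216
```

```text
14.3667 [481.  -83.5 190.5] F tool [ 0.8  0.6 -1.7] tz [-0.29  0.25  0.04] 22.9 ang -162.7 r 65.6
```

Emit:
{"api": "drive_tool", "payload": {"steps": [[[-9.1,10.1,0,0],[-11,8,0,0],[-12.4,5.5,0,0],[0,0,0,0]]]}}

```text
t: 14.75
eef_pos: [481.7, -43.1, 190.4]
tool_rot: [[-0.592, -0.806, -0.001], [-0.806, 0.592, 0.0], [0.0, 0.001, -1.0]]
force: [-1.4, -0.6, 3.0]
gripper_width: 23.3
grasp_force: 60.2
```

```bash
python3 shot.py a252;python3 trk.py a36 a72 a108 a144 a180 a216 a252
python3 - <<'E'
from h import *
for n in("s4full","sc_a108","sc_a144","sc_a180","sc_a216","sc_a252"):
    im=cv2.imread(f"pics/{n}.png",0);print(n,im[270:290,361])
E
```

```text
14.75 [481.7 -43.1 190.4] F tool [ 1.3  0.7 -3. ] tz [-0.11  0.36 -0.03] 23.3 ang 161.3 r 65.3
px/mm 0.4293014236735587
a36 bar mm [np.float64(0.0)] (0.125, 0.983) padrim 0.29 (-0.125, 0.993)
a72 bar mm [np.float64(0.0)] (-0.125, 0.987) padrim 1.16 (0.0, 0.981)
a108 bar mm [np.float64(0.29)] (-0.125, 0.966) padrim 1.75 (-0.125, 0.989)
a144 bar mm [np.float64(0.29)] (-0.125, 0.945) padrim 2.62 (-0.125, 0.986)
a180 bar mm [np.float64(0.29)] (0.0, 0.923) padrim 3.2 (0.0, 0.98)
a216 bar mm [np.float64(0.29)] (0.0, 0.913) padrim 3.2 (0.0, 0.978)
a252 bar mm [np.float64(0.29)] (0.0, 0.897) padrim 3.2 (0.0, 0.971)
s4full [141 144 143 139 149 154 150 148 152 123 110 147 122  42  30  76  82  82
  84  88]
sc_a108 [152 152 155 154 147 161 164 159 157 152 127 120 159 101  32  46  84  89
  94  94]
sc_a144 [153 151 155 156 151 152 169 162 159 167 130 121 157 140  47  18  85  91
  92  95]
sc_a180 [144 144 145 148 147 141 156 155 150 150 134 114 136 158  58  20  63  83
  87  90]
sc_a216 [137 137 137 140 139 135 146 150 145 144 138 114 130 151  54  19  59  80
  83  87]
sc_a252 [136 136 134 138 139 137 136 149 145 143 150 117 126 148  56  19  58  79
  83  85]
```

The pad rim dropped about 3.1 mm and stopped moving at a crank angle of about 163°, so that is first touch. The target is about 432–434°. I'll wind another 180° to 432°.

Emit:
{"api": "drive_tool", "payload": {"steps": [[[-13.3,2.8,0,0],[-13.6,0,0,0],[-13.3,-2.8,0,0],[-12.4,-5.5,0,0],[-11,-8,0,0],[-9.1,-10.1,0,0],[-6.8,-11.8,0,0],[-4.2,-12.9,0,0],[-1.4,-13.5,0,0],[1.4,-13.5,0,0],[4.2,-12.9,0,0],[6.8,-11.8,0,0],[9.1,-10.1,0,0],[11,-8,0,0],[12.4,-5.5,0,0],[0,0,0,0],[0,0,0,0]]]}}

```text
t: 16.22
eef_pos: [604.3, -87.4, 190.2]
tool_rot: [[-0.596, -0.803, -0.0], [-0.803, 0.596, -0.002], [0.002, -0.001, -1.0]]
force: [-0.9, -0.5, 1.9]
gripper_width: 23.2
grasp_force: 60.0
```

```bash
python3 shot.py a432;python3 trk.py a252 a432
python3 - <<'E'
from h import *
P=[]
for n in("s4full","sc_a144","sc_a252","sc_a432"):
    im=cv2.imread(f"pics/{n}.png");P.append(cv2.resize(im[252:298,335:390],(400,300),interpolation=cv2.INTER_CUBIC))
    print(n,im[262:290,361].mean(1).astype(int))
cv2.imwrite("pics/cmp.png",np.vstack([np.hstack(P[:2]),np.hstack(P[2:])]))
E
```

```text
16.2167 [604.3 -87.4 190.2] F tool [ 1.   0.4 -1.9] tz [-0.06  0.33  0.01] 23.2 ang -21.1 r 65.0
px/mm 0.4293014236735587
a252 bar mm [np.float64(0.29)] (0.0, 0.897) padrim 3.2 (0.0, 0.971)
a432 bar mm [np.float64(0.29)] (-0.125, 0.823) padrim 4.08 (0.875, 0.906)
s4full [ 92  92  88  90  88  85 142 145 142 145 143 140 150 155 150 148 153 123
 110 148 123  42  30  76  82  82  85  88]
sc_a144 [102 102  94  96  96  91 149 156 154 152 156 156 152 153 169 162 160 167
 130 122 158 141  47  18  85  92  92  95]
sc_a252 [ 89  90  82  86  85  81 132 138 137 137 135 139 140 137 136 150 146 143
 150 117 127 149  56  19  58  79  84  85]
sc_a432 [ 95  95  89  92  90  89 143 146 142 145 144 144 144 147 148 144 146 161
 154 151 156 148  53  19  62  84  89  90]
```

View pics/cmp.png

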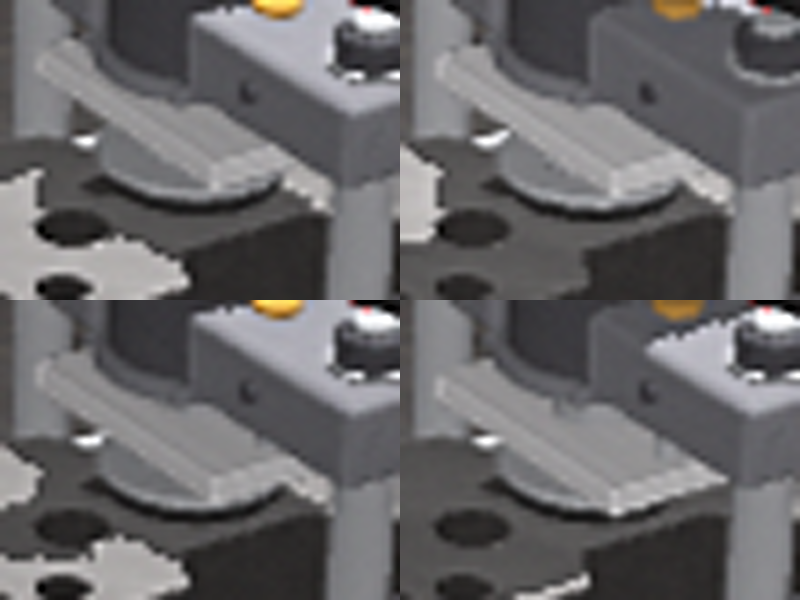

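Bottom-right (432°): the pressure plate's corner is about 3.8 px (roughly 9 mm) lower than at the start, while the pad moved about 3.1 mm. The squeeze is therefore about 6 mm, as wanted. I'll release the knob, lift off, and line up with the arm.

Emit:
{"api": "drive_tool", "payload": {"steps": [[[0,0,0,0],[0,0,0,0],[0,0,0,0],[0,0,-10,0],[0,0,-20,0],[0,0,-20,0],[5,17.6,-3,0],[5,17.6,0,0],[5.3,17.7,0,0],[0,0,0,0]]], "jaw": 45}}

```text
t: 17.1
eef_pos: [550.8, -65.0, 244.7]
tool_rot: [[-0.593, -0.805, -0.001], [-0.805, 0.593, 0.0], [0.0, 0.001, -1.0]]
force: [-1.2, -0.6, -0.0]
gripper_width: 45.1
grasp_force: 0.0
```

Emit:
{"api": "drive_tool", "payload": {"steps": [[[0,0,0,7.1],[0,0,0,7.1],[0,0,0,7.1],[0,0,0,7.1],[0,0,0,7.1],[0,0,0,7.1],[0,0,0,7.1],[0,0,0,7.1],[0,0,0,7.1],[0,0,0,7.1],[0,0,0,3],[0,0,0,0],[0,0,0,0]]]}}

```text
t: 18.18
eef_pos: [553.7, -66.1, 243.7]
tool_rot: [[-0.938, 0.348, 0.001], [0.348, 0.938, -0.0], [-0.001, 0.0, -1.0]]
force: [-0.4, -0.2, -1.1]
gripper_width: 44.7
grasp_force: 0.0
```

Run:
```python
from h import *
s=sensors.sense();c=get_calibration("wrist");im=grab_frame("wrist")
T=s["tool_rot"];p=s["eef_pos"];print(s["t"],p,T[:,0],s["joint_pos"].round(0))
cv2.imwrite("pics/w5.png",im[:,:,::-1])
for X in([543.3,-64.7,186],[604.3,-87.4,229.5]):print(T.T@(np.array(X)-p),proj(c,X))
```

```text
18.1833 [553.73377255 -66.1326889  243.74055488] [-9.37645408e-01  3.47592066e-01 -9.18824462e-04] [-7. 20. 11. 81. -0. 14.]
[10.33422365 -2.28592247 57.73098185] [307.73481282 242.70195127]
[-54.79245501  -2.36541659  14.2907999 ] [306.70477252 412.9140636 ]
```

View pics/w5.png

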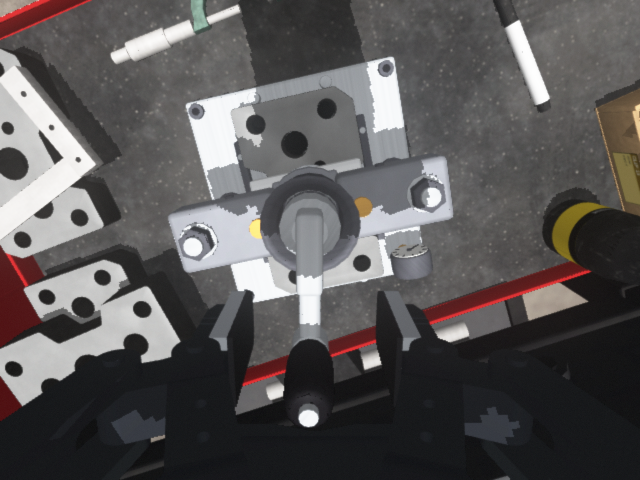

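The crank is aligned with the tool: bar at column ~309, knob top at (309,413), offset −2.3 mm in tool y. I'll correct that, descend and grip.

Emit:
{"api": "drive_tool", "payload": {"steps": [[[0.8,-2.3,10,0],[0,0,15,0],[0,0,15,0],[0,0,15,0],[0,0,12,0],[0,0,6,0],[0,0,0,0],[0,0,0,0]]]}}

```text
t: 18.9
eef_pos: [551.8, -68.0, 170.5]
tool_rot: [[-0.937, 0.349, -0.0], [0.349, 0.937, -0.0], [-0.0, -0.0, -1.0]]
force: [0.3, -0.0, 0.3]
gripper_width: 45.3
grasp_force: 0.0
```

Emit:
{"api": "drive_tool", "payload": {"steps": [[[0,0,0,0],[0,0,0,0],[0,0,0,0],[0,0,0,0],[0,0,0,0],[0,0,0,0]]], "jaw": 5}}

```text
t: 19.4
eef_pos: [552.3, -68.3, 171.5]
tool_rot: [[-0.937, 0.349, 0.002], [0.349, 0.937, -0.001], [-0.002, 0.0, -1.0]]
force: [0.0, 0.3, 6.5]
gripper_width: 12.4
grasp_force: 61.5
```

Gripped without side force. Now I'll lift it straight out.

Emit:
{"api": "drive_tool", "payload": {"steps": [[[0,0,-3,0],[0,0,-5,0],[0,0,-8,0],[0,0,-8,0],[0,0,-8,0],[0,0,-8,0],[0,0,-10,0],[0,0,-15,0],[0,0,-15,0],[0,0,-15,0],[0,0,0,0],[0,0,0,0]]]}}

```text
t: 20.4
eef_pos: [552.0, -67.9, 266.6]
tool_rot: [[-0.937, 0.349, 0.003], [0.349, 0.937, -0.0], [-0.002, 0.001, -1.0]]
force: [0.1, -0.2, -4.0]
gripper_width: 12.7
grasp_force: 60.3
```

```bash
python3 - <<'E'
from h import *
s=sensors.sense();T=s["tool_rot"];p=s["eef_pos"];print(s["t"],p,T[:,0],s["force"],s["gripper_width"])
sc=grab_frame("scene");cv2.imwrite("pics/sc_off.png",sc[:,:,::-1]);print(sc[262:290,361].mean(1).astype(int))
t=np.array([411,267.5]);d=t-p[:2];print(T[:2,:2].T@d)
E
python3 trk.py off
```

```text
20.4 [552.0411661  -67.94768494 266.62639524] [-0.93702338  0.34925823 -0.00242315] [ 0.09243229 -0.15925975 -3.99356277] 12.669233032779195
[ 94  93  89  88  89  87 138 142 141 141 141 142 141 146 146 142 143 159
 153 149 154 147  50  20  60  83  86  89]
[249.31673447 265.06370512]
px/mm 0.4293014236735587
off bar mm [np.float64(0.29)] (-0.125, 0.824) padrim 4.08 (0.875, 0.905)
```

Emit:
{"api": "drive_tool", "payload": {"steps": [[[7,8,0,0],[15,16,0,0],[17,18,0,0],[17,18,0,0],[17,18,0,0],[17,18,0,0],[17,18,0,0],[17,18,0,0],[17,18,0,0],[17,18,0,0],[17,18,0,0],[17,18,0,0],[17,18,0,0],[17,18,0,0],[15,16,0,0],[8.3,9,0,0],[0,0,0,0]]]}}

```text
t: 21.87
eef_pos: [408.6, 269.4, 264.3]
tool_rot: [[-0.938, 0.346, -0.002], [0.346, 0.938, -0.0], [0.002, -0.001, -1.0]]
force: [0.2, -0.2, -4.7]
gripper_width: 12.4
grasp_force: 60.2
```

Emit:
{"api": "drive_tool", "payload": {"steps": [[[0,0,0,-7.1],[0,0,0,-7.1],[0,0,0,-7.1],[0,0,0,-7.1],[0,0,0,-7.1],[0,0,0,-7.1],[0,0,0,-7.1],[0,0,0,-7.1],[0,0,0,-7.1],[0,0,0,-7.1],[0,0,0,-3],[0,0,0,0],[0,0,0,0]]]}}

```text
t: 22.95
eef_pos: [410.4, 266.6, 264.8]
tool_rot: [[-0.596, -0.803, -0.001], [-0.803, 0.596, -0.001], [0.001, 0.0, -1.0]]
force: [0.0, -0.4, -5.3]
gripper_width: 12.3
grasp_force: 60.3
```

Emit:
{"api": "drive_tool", "payload": {"steps": [[[0,0,12,0],[0,0,20,0],[0,0,20,0],[0,0,20,0],[0,0,20,0],[0,0,20,0],[0,0,20,0],[0,0,20,0],[0,0,15,0],[0,0,10,0],[0,0,7,0],[0,0,4,0],[0,0,0,0],[0,0,0,0]]]}}

```text
t: 24.12
eef_pos: [411.1, 267.7, 77.9]
tool_rot: [[-0.594, -0.804, 0.001], [-0.804, 0.594, 0.001], [-0.001, -0.0, -1.0]]
force: [0.1, -0.4, -4.3]
gripper_width: 12.4
grasp_force: 60.2
```

Emit:
{"api": "drive_tool", "payload": {"steps": [[[0,0,1.5,0],[0,0,1.5,0],[0,0,1.5,0],[0,0,0,0],[0,0,0,0]]]}}

```text
t: 24.53
eef_pos: [410.5, 267.4, 72.9]
tool_rot: [[-0.594, -0.804, -0.0], [-0.804, 0.594, -0.0], [0.0, 0.0, -1.0]]
force: [-0.2, -0.2, -3.8]
gripper_width: 12.2
grasp_force: 60.2
```

Emit:
{"api": "drive_tool", "payload": {"steps": [[[0,0,1,0],[0,0,1,0],[0,0,1,0],[0,0,0,0],[0,0,0,0]]]}}

```text
t: 24.95
eef_pos: [410.5, 267.4, 69.7]
tool_rot: [[-0.594, -0.804, -0.0], [-0.804, 0.594, -0.0], [0.0, 0.0, -1.0]]
force: [0.1, -0.1, -3.6]
gripper_width: 12.3
grasp_force: 60.4
```

Emit:
{"api": "drive_tool", "payload": {"steps": [[[0,0,1,0],[0,0,0,0],[0,0,0,0]]]}}

```text
t: 25.2
eef_pos: [410.9, 267.5, 69.5]
tool_rot: [[-0.594, -0.804, 0.001], [-0.804, 0.594, 0.001], [-0.001, -0.0, -1.0]]
force: [-1.5, -1.0, 4.4]
gripper_width: 12.5
grasp_force: 61.2
```

Standing on the chest (the load came off at 69.5). Now release, lift clear and check.

Emit:
{"api": "drive_tool", "payload": {"steps": [[[0,0,0,0],[0,0,0,0],[0,0,0,0],[0,0,0,0],[0,0,0,0],[0,0,-8,0],[0,0,-15,0],[0,0,-20,0],[0,0,-25,0],[0,0,-25,0],[0,0,-25,0],[0,0,-25,0],[0,0,-15,0],[0,0,0,0],[0,0,0,0]]], "jaw": 45}}

```text
t: 26.45
eef_pos: [411.1, 267.8, 228.0]
tool_rot: [[-0.594, -0.804, 0.002], [-0.804, 0.594, 0.002], [-0.003, -0.001, -1.0]]
force: [-0.4, -0.2, 0.1]
gripper_width: 45.0
grasp_force: 0.0
```

Run:
```python
from h import *
s=sensors.sense();print(s["t"],s["eef_pos"],s["force"])
w=grab_frame("wrist");sc=grab_frame("scene")
p=np.zeros((300,800,3),np.uint8);p[:,:400]=cv2.resize(w,(400,300));p[:,400:]=cv2.resize(sc[180:330,190:390],(400,300),interpolation=cv2.INTER_CUBIC)
cv2.imwrite("pics/fin.png",p[:,:,::-1])
```

```text
26.45 [411.11329997 267.76541387 227.99584956] [-0.41935042 -0.22175419  0.07729234]
```

View pics/fin.png

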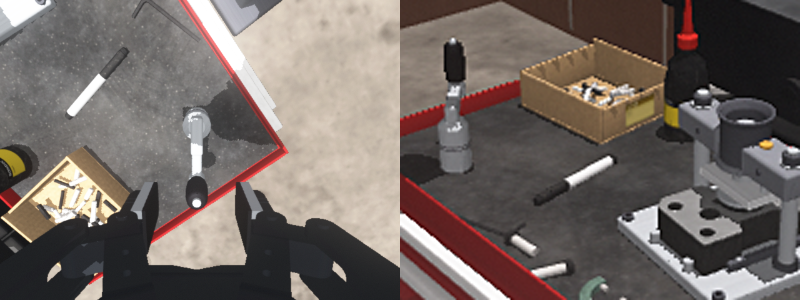

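The crank stands upright at (197,125) in the wrist view and (455,145) in the scene crop. The press is clamped, the plate is seated, and nothing else has been disturbed.

```bash
python3 -c "
from cell import order
print(order.close_job())"
```

```text
the job is handed in; nothing more can be done
None
```

The plate is clamped with the pad spring squeezed by an estimated 6 mm (about half way), the crank is back upright on the chest top near where it started, and the job was handed in at about 26.5 s.

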